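# Set and lock the length stop of a glass-tube cut-off gauge

## Robot

A 7-joint arm with a two-finger parallel gripper is mounted at the origin on the work surface. World frame = base frame: x ahead of the robot, y to its left, z up, the work surface at z = 0. Lengths are in m, angles in degrees, forces in N, time in s.
With the tool pointing down it reaches from about 0.425 to 1.025 m from the base axis. Payload 9.4 kg.
Tool frame: the origin (TCP) lies at the very end of the fingers, on their centre line; the grasp point (between the pads) lies 19 mm behind it; z points along the fingers, y is the line along which they close (so a half turn about z gives the same grasp; the last joint's range is limited). The gripper opens to 85 mm and grips with 20 to 120 N. Pads are 22 mm wide; open, the fingers measure 114 mm over their backs; the gripper's body (76 mm by 85 mm) begins 54 mm behind the grasp point. The pads swing forward as they close: fully open they stand 13 mm farther back than shut.
Start: joints at [69.803, 34.337, -0.143, 91.639, 0.103, 54.024, -4.572], TCP at [0.197, -0.698, 0.231] pointing down, gripper open.
Joint ranges: [-147.43, 147.43], [-19.82, 112.94], [-74.19, 73.91], [6.32, 146.72], [-59.91, 239.91], [6.04, 106.73], [-150.56, 150.56]. Speed limits (degrees/s): [127.2, 127.2, 172.46, 172.46, 180, 180, 180].

## Interface

Orientations are given as [roll, pitch, yaw] about the fixed x, y, z axes, in that order (R = Rz(yaw) Ry(pitch) Rx(roll)).
In Python, from rig import env gives the robot as it stands. Calls block until the motion is done:
- env.goto(position, orientation): joint-space move of the TCP to a pose.
- env.line_to(position, rotation=None, max_speed=0.15, force_limit=None): straight line of the TCP; rotation=None keeps the orientation; max_speed is the mean speed in m/s. With force_limit (N) it stops when the force on the tool has changed by that much, and returns True; else False.
- env.move_j(angles): joint-space move.
- env.set_gripper(opening): finger opening in m; the grip force is fixed at half the most; returns when the fingers have stopped.
- env.wait(seconds).
- env.ik(position, orientation): joint angles nearest the present ones, or None.
- env.capture(name): name is "scene" or "side" or "wrist"; returns (picture, depth): 384x512x3 uint8, blue, green, red; 384x512 float32, m along the optical axis (not along the pixel's ray), 0 where there is no reading.
- env.camera_info(name): a dict with "K" (3x3 intrinsics, pixels), "k1" (the pictures are not rectified: a ray, as slopes to the right and down, at radius r is drawn at 1 + k1 r^2 times it, then the intrinsics apply), "pose" (4x4, takes a point from camera to world coordinates). Camera axes: x right, y up, looking along -z (the intrinsics and any distortion apply to the point x, -y, -z); pixel columns grow to the right and rows downward; lengths in m; the calibration is good to about 2 mm. A picture is of the moment at which its call begins: read the wrist's pose just before it. camera_info takes no time and is no camera call; for the wrist camera it gives the pose at the moment of the call.
A pose or a line that the arm cannot do raises env.IKError and nothing moves.
- env.job_done(): hands the job in; it is judged then, once.
Readings, each from a call of its own:
- env.current_time_s(): time.
- env.current_qpos(): joint angles.
- env.current_dq(): joint speeds.
- env.current_effort(): joint torques, N m.
- env.current_position(): TCP position.
- env.current_eef_rot(): TCP orientation.
- env.current_wrist_force(): force on the tool from outside, world axes, zero at the start.
- env.current_wrist_torque(): the same for the moment, N m.
- env.current_grip_width(): finger opening in m.
- env.current_finger_force(): force on a finger pad.
Only numpy, scipy, OpenCV 4.12 (cv2) and the standard library are available. Lean on these libraries where they do the work, as an engineer would, in place of code of your own. Each camera call takes 0.05 s, during which the arm holds its last target. There are 200 camera calls.

## Task

Swing the gauge's clamp lever all the way open, then wind the crank clockwise to take the slide's pointer about a centimetre past the fixed mark, and wind it back the other way until the two points are in line, so that the slack in the drive is taken up from the far side. Leave the crank standing there, swing the clamp lever fully back to tight, and let go. Wind only while the clamp is open, and leave the other things on the bench where they are.

Things in the scene. Friction and masses are not known exactly. Their poses are not given: they have to be found in the camera images.
- gauge: Fixed cut-off gauge: aluminium bed 330 mm long along its y, 86 mm wide, top 50 mm high, steel scale rail behind (top 64 mm), cutter post at the right end (top 122 mm), grey gearbox with an inclined crank in front right, clamp lever in front left (boss top 64 mm). Origin: on the bench under the middle of the bed; x points away from the robot, y along the bed to its left, z up.
- slide (a joint): Travel of the stop slide (steel block 90 x 70 mm with an upright stop plate, top 125 mm above the bench) along the bed, in m: 0 at the start, growing as it moves towards the gauge's -y (right, seen from the robot), at most 0.125. Turning the crank clockwise (seen from its grip side) moves it that way by 60 mm per turn (9.55 mm per rad), counter-clockwise moves it back. It does not move while the crank runs through its slack and stays where it is left.
- pointer (a point): Tip of the dark pointed nose on the back of the slide top, 81 mm above the bench; moves with the slide.
- mark (a point): The fixed mark: tip of the dark pointed nose of the small steel block standing on the scale rail, pointing at the slide, 81 mm above the bench. Same axes as the gauge. The pointer is on the mark when the two tips have the same gauge y (they stay about 2 mm apart along gauge x). At the start the mark lies 50 to 95 mm to the -y side of the pointer; it cannot be moved.
- hub (a point): Centre of the crank wheel, on its axis, 125 mm above the bench. Its z axis is the crank axis pointing up out of the wheel, tilted 30 degrees from vertical towards the gauge's -x (towards the robot); its y axis lies in the wheel plane. Wheel: a dark steel disc 160 mm across, top face 6 mm above the centre along the axis, middle boss to 21 mm.
- grip (a point): Grip point of the crank handle, on the axis of the black plastic sleeve: 24 mm thick, 62 mm long, parallel to the crank axis, 65 mm from it. The sleeve spins freely on its pin, so it can stay held in one orientation while the wheel turns. The point lies 48 mm above the wheel centre along the axis; the sleeve reaches from 12 to 74 mm.
- crank (a joint): Slack of the drive: angle in rad of the crank wheel ahead (clockwise) of the shaft that drives the slide, free from 0 to 0.7. It stands at 0.7 while the crank drives the slide forwards (clockwise) and at 0 while it drives it back; when the direction is reversed, the crank turns 0.7 rad before the slide moves. Starts anywhere between. About 0.06 N m moves it in its slack; driving the slide takes about 0.4 N m (6 N at the grip).
- clamp (a joint): Angle of the clamp lever in rad: 0 tight (lever along the gauge's +y), grows as it swings counter-clockwise seen from above, towards the robot, to 1.35 fully open (lever nearly along -x). Stays where it is left; takes about 3 N at the knob. Starts at 0 to 0.08.
- clamp_knob (a point): Grip point on the clamp lever's upright black round knob (24 mm thick, from 54 to 109 mm above the bench), on its axis, 87 mm above the bench, 85 mm from the pivot.
- clamp_pivot (a point): Point on the clamp lever's upright pivot axis, at the height of clamp_knob; fixed to the gauge.
- paddle: Bystander: graphite paddle, flat 75 x 60 mm head on a wooden handle, 200 mm long, 25 mm high, lying in front of the gauge.
- marver: Bystander: flat dark graphite block 100 x 75 x 18 mm lying at the front left of the gauge.
- mandrel_jar: Bystander: glass jar 72 mm wide with steel mandrels up to 190 mm high, at the front right of the gauge.
- tool_block: Bystander: wooden block 90 x 120 x 60 mm with glass rods standing in it up to 220 mm high, left of the gauge.
- tweezers: Bystander: steel tweezers 130 mm long, 10 mm high, flat on the bench below the crank.
- screwdriver: Bystander: screwdriver 180 mm long with a red handle, right of the gauge.
- pot: Bystander: white ceramic cup 70 mm wide, 75 mm high, left of the clamp lever.

How it is judged (in metres and radians):
On the way, in this order (a step that is already met when the one before it is completed fails the run):
1. the clamp lever is swung open (past 1.1 rad of 1.35) with the slide still at its start (value of joint clamp above 1.1 rad and value of joint slide below 0.01 m), for 0.1 s.
2. with the clamp open the pointer is taken at least 5 mm past the mark (towards gauge -y) (value of joint clamp above 1.1 rad and y of pointer in the frame of mark below -0.005 m), for 0.1 s.
3. with the clamp open the pointer is brought back to within 3 mm of the mark, the slack lying on the return side (crank joint under 0.25 rad), and stands still (value of joint clamp above 1.1 rad and y of pointer in the frame of mark between -0.003 and 0.003 m and value of joint crank below 0.25 rad and velocity of joint slide between -0.002 and 0.002 m/s), for 0.2 s.
4. the clamp lever is swung back to tight (under 0.15 rad) with the setting kept (value of joint clamp below 0.15 rad and y of pointer in the frame of mark between -0.003 and 0.003 m and value of joint crank below 0.25 rad), for 0.1 s.
At the end, for the whole second after the job is handed in: The pointer stands within 3 mm of the mark along the bed, the crank's slack joint reads under 0.25 rad (taken up on the return side), the slide is still, and the clamp lever is tight (under 0.15 rad) (all of step 4 and velocity of joint slide between -0.002 and 0.002 m/s); the robot touches nothing.
It fails at once if the slide is driven (faster than 4 mm/s) while the clamp is not open (under 0.9 rad) (value of joint clamp below 0.9 rad and (velocity of joint slide above 0.004 m/s or velocity of joint slide below -0.004 m/s)).
It fails at once if a bystander is moved more than 30 mm (distance of any of paddle, marver, mandrel_jar, tool_block, tweezers, screwdriver, pot from where it was at the start of the episode above 0.03 m).
It also fails if it takes over 64 s, if anything falls off the work surface, if the arm or the gripper's body presses on something with over 40 N, if the wrist force passes 120 N, or if a joint passes its speed limit or range.

## Working session

There is one attempt and no reset: what is moved stays moved. The work goes in short steps, each a Python script; the robot and the scene stay as the last script left them, time stands still between calls to the robot, and variables do not carry over. Pictures are saved under pics/ and viewed, at most 10 in all, crops included, and the job is handed in when it is done.

```bash
mkdir -p pics; ls; python3 - <<'E'
from rig import env
import cv2,numpy as np
for n in ("scene","side"):
    p,d=env.capture(n); cv2.imwrite(f"pics/{n}0.png",p); np.save(f"{n}0.npy",d)
    i=env.camera_info(n); print(n,i)
    cv2.imwrite(f"pics/{n}0b.png",cv2.resize(p,(800,600),interpolation=cv2.INTER_CUBIC))
print(env.current_time_s())
E
```

```text
pics
scene {'K': array([[395.74748934,   0.        , 248.67034048],
       [  0.        , 395.74748934, 186.95309109],
       [  0.        ,   0.        ,   1.        ]]), 'k1': -0.07531936358954583, 'pose': array([[ 0.40332607, -0.64189395,  0.65215047,  1.15235492],
       [ 0.9150417 ,  0.27889169, -0.29140712, -0.23322395],
       [ 0.00517312,  0.71427697,  0.69984402,  0.73512525],
       [ 0.        ,  0.        ,  0.        ,  1.        ]])}
side {'K': array([[392.00953129,   0.        , 258.32229984],
       [  0.        , 392.00953129, 189.51113576],
       [  0.        ,   0.        ,   1.        ]]), 'k1': -0.10661439068039884, 'pose': array([[-0.68140429,  0.39123403, -0.61856619,  0.0686797 ],
       [-0.73186268, -0.35489088,  0.58174693,  0.5348184 ],
       [ 0.0080757 ,  0.84911036,  0.52815375,  0.60134976],
       [ 0.        ,  0.        ,  0.        ,  1.        ]])}
0.1
```

View pics/scene0b.png

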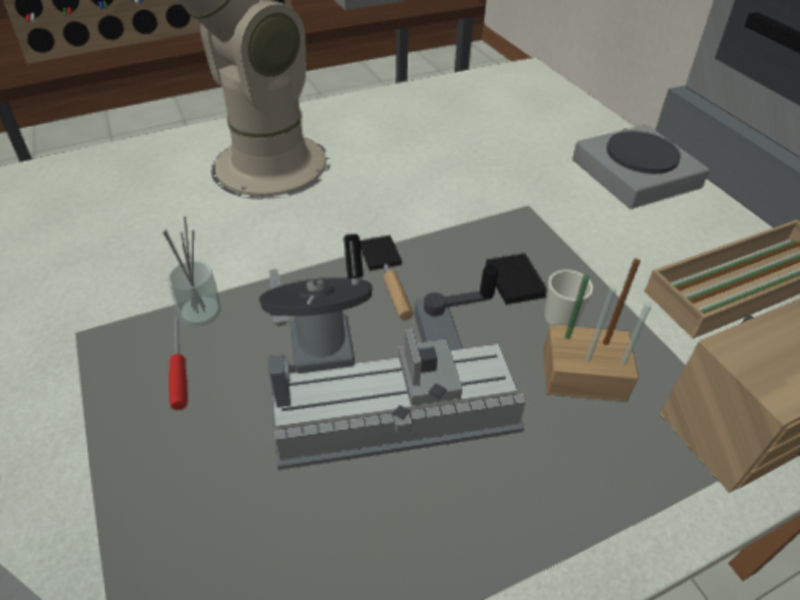

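View pics/side0b.png

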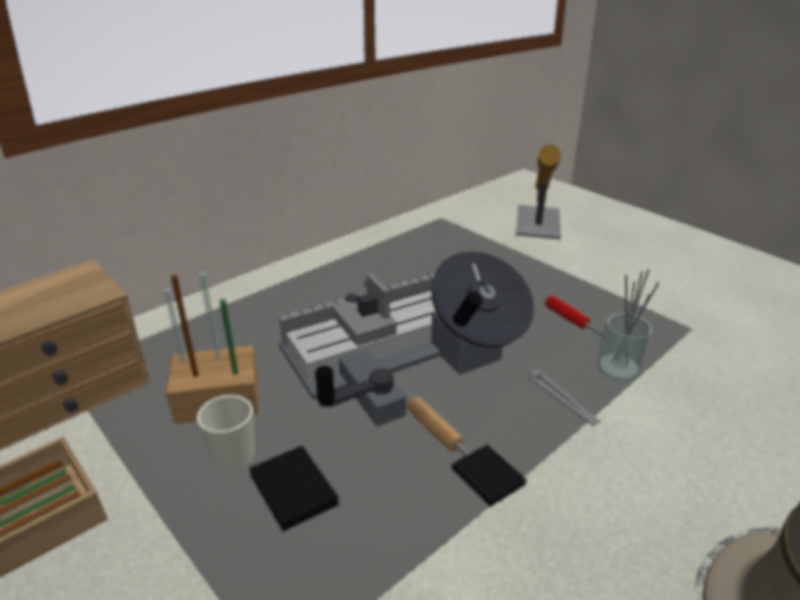

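The two views show the gauge with the clamp knob at side (325,385) and boss at (381,378). The crank grip is at side (467,307), and the pointer and mark are at scene (437,391) and (401,412), all in the 800x600 pictures.

```bash
cat > h.py <<'E'
import numpy as np,cv2
from rig import env
def rays(n,uv,info=None):
    i=info or env.camera_info(n);K=i["K"];k=i["k1"]
    uv=np.asarray(uv,float).reshape(-1,1,2)
    s=cv2.undistortPoints(uv,K,np.array([k,0,0,0,0.]),).reshape(-1,2)
    d=np.c_[s[:,0],-s[:,1],-np.ones(len(s))]
    return i["pose"][:3,3],d@i["pose"][:3,:3].T      # scale=depth
def onz(n,uv,z,info=None):
    o,d=rays(n,uv,info);return o+d*((z-o[2])/d[:,2])[:,None]
def cloud(n,depth,info=None):
    h,w=depth.shape;v,u=np.mgrid[:h,:w]
    o,d=rays(n,np.c_[u.ravel(),v.ravel()],info)
    P=o+d*depth.reshape(-1,1);P[depth.ravel()==0]=np.nan
    return P.reshape(h,w,3)
def tri(uv1,uv2,i1=None,i2=None,n1="scene",n2="side"):
    o1,d1=rays(n1,uv1,i1);o2,d2=rays(n2,uv2,i2);d1=d1[0];d2=d2[0]
    s=np.linalg.lstsq(np.c_[d1,-d2],o2-o1,rcond=None)[0]
    a=o1+s[0]*d1;b=o2+s[1]*d2
    return (a+b)/2,np.linalg.norm(a-b)
E
python3 - <<'E'
from h import *
np.set_printoptions(precision=4,suppress=True)
f=.64
C={n:cloud(n,np.load(n+"0.npy")) for n in("scene","side")}
for nm,a,b in [("knobtop",(490,267),(324,371)),("boss",(433,299),(381,374)),("gripTop",(352,238),(474,296)),("hubboss",(318,286),(487,292))]:
    a=np.array(a)*f;b=np.array(b)*f
    print(nm,*tri(a,b),C["scene"][int(a[1]),int(a[0])],C["side"][int(b[1]),int(b[0])])
# rail top rear corners in scene, base plate
print("rail",onz("scene",np.array([(276,434),(523,399)])*f,.064), "base",onz("scene",np.array([(279,465),(522,430)])*f,.0))
print("tips",onz("scene",np.array([(437,384),(434,396),(400,405)])*f,.081))
# wheel plane
for n in C:
    P=C[n].reshape(-1,3);img=cv2.imread(f"pics/{n}0.png").reshape(-1,3)
    c=tri(np.array((318,286))*f,np.array((487,292))*f)[0]
    m=(np.linalg.norm(P-c,axis=1)<.1)&(P[:,2]>.075)
    Q=P[m]
    # ransac-ish plane
    best=0;r=np.random.default_rng(0)
    for _ in range(300):
        t=Q[r.choice(len(Q),3)];nn=np.cross(t[1]-t[0],t[2]-t[0]);l=np.linalg.norm(nn)
        if l<1e-6:continue
        nn/=l;k=abs((Q-t[0])@nn)<.002
        if k.sum()>best:best=k.sum();K=k
    q=Q[K];nn=np.linalg.svd(q-q.mean(0))[2][2];nn*=np.sign(nn[2])
    e1=np.cross(nn,[0,0,1]);e1/=np.linalg.norm(e1);e2=np.cross(nn,e1)
    uv=np.c_[(q-q.mean(0))@e1,(q-q.mean(0))@e2].astype(np.float32)
    (cc,rad)=cv2.minEnclosingCircle(uv)
    print(n,len(Q),best,"normal",nn,"tilt",np.degrees(np.arccos(nn[2])),"az",np.degrees(np.arctan2(nn[1],nn[0])),"ctr",q.mean(0)+cc[0]*e1+cc[1]*e2,rad)
    B=P[(abs(P[:,2]-.05)<.003)&(P[:,0]>.4)&(P[:,0]<1)&(abs(P[:,1])<.4)]
    print(len(B),cv2.minAreaRect(B[:,:2].astype(np.float32)*1000))
E
```

```text
knobtop [0.5808 0.1905 0.1092] 0.0007637781701776392 [0.5776 0.1903 0.1095] [0.5824 0.1907 0.1095]
boss [0.5691 0.1037 0.0642] 0.002880394415179989 [0.5663 0.1032 0.0635] [0.5721 0.1054 0.064 ]
gripTop [ 0.5069 -0.0037  0.1741] 0.0023962542187725496 [ 0.5116 -0.0048  0.1783] [ 0.5055 -0.0024  0.1768]
hubboss [ 0.5406 -0.0714  0.1362] 0.006526782449043364 [ 0.5477 -0.0716  0.1406] [ 0.5374 -0.0693  0.1422]
rail [[ 0.7045 -0.1872  0.064 ]
 [ 0.7835  0.1281  0.064 ]] base [[ 0.7097 -0.1931  0.    ]
 [ 0.7928  0.1327  0.    ]]
tips [[ 0.7263  0.0279  0.081 ]
 [ 0.742   0.0156  0.081 ]
 [ 0.7371 -0.0305  0.081 ]]
scene 2397 756 normal [-0.4991  0.1244  0.8576] tilt 30.95559525530507 az 166.00090075745715 ctr [ 0.5444 -0.0745  0.1287] 0.08084861934185028
4211 ((667.633544921875, 83.93527221679688), (860.33349609375, 334.3649597167969), 61.98326873779297)
side 3118 1715 normal [-0.4929  0.113   0.8627] tilt 30.375913251786006 az 167.08799859112833 ctr [ 0.544  -0.0737  0.1283] 0.0808132067322731
1898 ((645.3995971679688, 62.605377197265625), (775.3920288085938, 267.7531433105469), 69.0039291381836)
```

```bash
cat >> h.py <<'E'
from scipy.spatial.transform import Rotation as Ro
YAW=np.radians(-14.0)
gx=np.array([np.cos(YAW),np.sin(YAW),0]);gy=np.array([-np.sin(YAW),np.cos(YAW),0]);gz=np.array([0,0,1.])
N=np.cos(np.pi/6)*gz-np.sin(np.pi/6)*gx
EX=np.cos(np.pi/6)*gx+np.sin(np.pi/6)*gz; EY=gy
HUB=np.array([.5455,-.0745,.125])
def crank_rot(a):
    z=-N;y=np.cos(a)*EX+np.sin(a)*EY
    return Ro.from_matrix(np.c_[np.cross(y,z),y,z]).as_euler("xyz",degrees=True)
def crank_pos(phi,h=.050,r=.065): # TCP for grip at crank angle phi (ccw from EX)
    return HUB+r*(np.cos(phi)*EX+np.sin(phi)*EY)+N*(h-.019)
PIV=np.array([.569,.104]);
E
python3 - <<'E'
from h import *
np.set_printoptions(precision=1,suppress=True,linewidth=150)
C=np.concatenate([cloud(n,np.load(n+"0.npy")).reshape(-1,3) for n in("scene","side")])
m=(C[:,2]>.12)&(C[:,2]<.4)&(np.linalg.norm(C[:,:2]-[.58,.19],axis=1)<.2)&(C[:,1]>.12)
Q=C[m];print("tall near knob",np.c_[Q.min(0),Q.max(0)]*1000, 1000*np.linalg.norm(Q[:,:2]-[.58,.19],axis=1).min())
m=(C[:,2]>.12)&(C[:,2]<.4)&(np.linalg.norm(C[:,:2]-[.5,-.28],axis=1)<.15)&(C[:,1]<-.17)
Q=C[m];print("tall near jar",np.c_[Q.min(0),Q.max(0)]*1000)
K=np.array([.5808,.1905]);
for y in(80,-100):
    for d,pp in((0,K),(77,PIV+.0865*np.array([-.99,.1]))):
        print(y+d,env.ik([*pp,.075],[180,0,y+d]),env.ik([*pp,.22],[180,0,y+d]))
for a in range(-180,180,30):
    q=[env.ik(crank_pos(np.radians(p)),crank_rot(np.radians(a))) for p in range(0,360,30)]
    ok=[x for x in q if x is not None]
    print(a,len(ok),*( (np.min(ok,0),np.max(ok,0)) if ok else ()))
print(env.current_time_s())
p=cv2.imread("pics/scene0.png")[225:285,235:315]
cv2.imwrite("pics/tips0.png",cv2.resize(p,(800,600),interpolation=cv2.INTER_CUBIC))
E
```

```text
tall near knob [[706.2 765. ]
 [244.2 301.9]
 [120.  222.2]] 140.26983942098965
tall near jar [[ 361.8  408.8]
 [-251.1 -206.7]
 [ 120.1  188.3]]
80 [-12.9  39.  -16.  113.   19.8  30.7 -52.6] [  1.2  31.3 -36.7 106.1  23.7  50.4 -57. ]
157 [ -1.   35.6 -26.8 127.4  38.5  24.9   8. ] [ 19.2  27.9 -54.  119.6  30.9  47.5  13.6]
-100 [ 14.2  54.  -63.4 111.2  60.   56.6  90.9] [ 15.4  40.4 -63.1 105.3  41.3  61.  106.1]
-23 [ -26.5   34.1    9.8  129.   -17.9   18.1 -114.2] [ -12.9   19.9   -8.9  121.4    4.8   39.  -138. ]
-180 8 [ 28.4  35.7 -62.8 131.8  96.1  39.4  48.7] [ 48.9  39.5 -62.5 142.7 109.4  52.5  74.2]
-150 8 [ 24.5  28.1 -62.8 132.5  97.9  26.1  78.7] [ 48.9  39.5 -41.5 142.7 109.4  52.5 100.9]
-120 8 [  2.   23.8 -52.3 133.8 109.1  13.9 102.8] [ 36.   35.1 -10.7 143.  122.1  45.  112.5]
-90 8 [ -9.7  23.5 -31.2 134.3 124.8  10.5 116.8] [ 28.8  28.3  -0.6 144.2 130.7  30.  132.1]
-60 8 [-17.3  23.5 -10.8 134.8 134.1   8.1 129.6] [ 14.   27.6  10.1 144.7 156.3  26.6 148.9]
-30 8 [ -27.7   27.7  -62.8  131.8   96.1   15.4 -147. ] [ 48.9  37.2  20.9 145.7 169.4  47.2 146.5]
0 8 [  28.4   35.7  -62.8  131.8   96.1   39.4 -131.3] [  48.9   39.5  -62.5  142.7  109.4   52.5 -105.8]
30 8 [  28.4   35.7  -62.8  131.8   96.1   39.4 -101.3] [ 48.9  39.5 -62.5 142.7 109.4  52.5 -75.8]
60 8 [ 28.4  35.7 -62.8 131.8  96.1  39.4 -71.3] [ 48.9  39.5 -62.5 142.7 109.4  52.5 -45.8]
90 8 [ 28.4  35.7 -62.8 131.8  96.1  39.4 -41.3] [ 48.9  39.5 -62.5 142.7 109.4  52.5 -15.8]
120 8 [ 28.4  35.7 -62.8 131.8  96.1  39.4 -11.3] [ 48.9  39.5 -62.5 142.7 109.4  52.5  14.2]
150 8 [ 28.4  35.7 -62.8 131.8  96.1  39.4  18.7] [ 48.9  39.5 -62.5 142.7 109.4  52.5  44.2]
0.1
```

View pics/tips0.png

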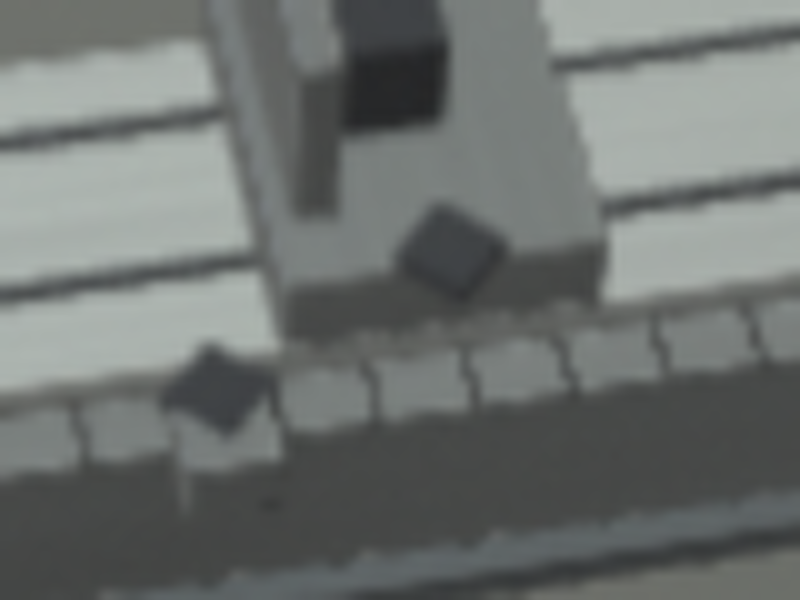

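Pointer diamond is centred at about (280.2, 250.2) and the mark diamond at (256.7, 264) in the original scene picture. The clamp comes first.

```bash
cat >> h.py <<'E'
KN=np.array([.5808,.1905]); A0=np.radians(81.8)
PV=KN-.085*np.array([np.cos(A0),np.sin(A0)])
def knob(a,z=.075): return [PV[0]+.085*np.cos(a),PV[1]+.085*np.sin(a),z],[180,0,np.degrees(a)]
def swing(a,b,n=7):
    for t in np.linspace(a,b,n+1)[1:]:
        p,r=knob(t); env.line_to(p,r,max_speed=.12)
def vrot(tilt): # tool tilted from vertical towards crank axis, closing along gauge y
    z=-(np.cos(tilt)*gz-np.sin(tilt)*gx);return Ro.from_matrix(np.c_[np.cross(gy,z),gy,z]).as_euler("xyz",degrees=True),z
def cpos(phi,tilt,h=.048):
    return HUB+.065*(np.cos(phi)*EX+np.sin(phi)*EY)+N*h+.019*vrot(tilt)[1]
E
python3 - <<'E'
from h import *
np.set_printoptions(precision=3,suppress=True,linewidth=150)
for t in(0,10,20):
  r=vrot(np.radians(t))[0]
  for rr in (r,(Ro.from_euler("xyz",r,degrees=True)*Ro.from_euler("z",180,degrees=True)).as_euler("xyz",degrees=True)):
    q=[env.ik(cpos(np.radians(p),np.radians(t)),rr) for p in range(0,360,30)]
    print(t,rr,[i for i,x in enumerate(q) if x is None],*[f([x for x in q if x is not None],0) for f in(np.min,np.max)])
p=onz("scene",[(280.2,250.2),(256.7,264)],.081);print("D",(p[1]-p[0])@gy,(p[1]-p[0])@gx)
env.goto([.35,-.5,.36],[180,0,30])
P,R=knob(A0,.25);env.goto(P,R)
env.set_gripper(.055);print(env.current_time_s(),env.current_position())
p,d=env.capture("wrist");cv2.imwrite("pics/w1.png",p)
i=env.camera_info("wrist");print(i["pose"][:3],i["K"],i["k1"])
C=cloud("wrist",d,i)
g=(abs(C[...,2]-.107)<.006)&(p.max(2)<60);print(g.sum(),np.median(C[g],0),C[g].min(0),C[g].max(0))
E
```

```text
0 [180.   0. 166.] [] [ 21.676  31.538 -42.296 111.696  30.291  30.061  32.646] [ 35.268  33.924 -35.387 128.786  38.255  46.159  52.095]
0 [180.   0. -14.] [] [  -9.193   27.631    3.567  113.66    -7.846   21.26  -105.478] [  4.843  28.488   5.971 130.637  -2.791  38.188 -90.804]
10 [180.  10. 166.] [] [  3.993  26.924 -34.899 118.821  37.565  11.294  22.581] [ 31.577  29.085 -12.28  136.556  53.383  32.486  43.636]
10 [180. -10. -14.] [] [ -16.338   25.271    6.742  120.661  -17.945    6.319 -107.607] [  2.279  27.24   12.114 137.529  -0.853  24.143 -84.388]
20 [180.  20. 166.] [] [ -6.959  24.218 -62.931 126.364  49.546   9.757 -25.612] [ 48.159  38.996  -0.882 141.551  95.48   44.372  24.443]
20 [180. -20. -14.] [3, 9] [-29.081  24.187 -10.784 127.986 -58.457   6.597 -94.303] [ 13.128  27.468  30.314 143.598 132.972  14.682 140.135]
D -0.053359886727891805 0.025030857013682427
4.2 [0.581 0.19  0.25 ]
[[ 0.99   0.137  0.041  0.591]
 [-0.143  0.945  0.293  0.265]
 [ 0.001 -0.296  0.955  0.392]] [[290.89    0.    254.02 ]
 [  0.    290.89  188.979]
 [  0.      0.      1.   ]] -0.05099282565031395
480 [0.582 0.19  0.108] [ 0.525 -0.001  0.101] [0.742 0.299 0.112]
```

View pics/w1.png

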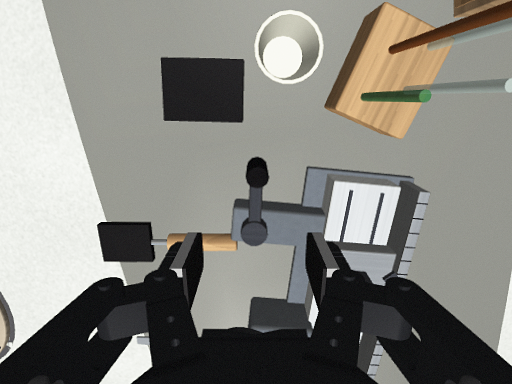

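The wrist view shows the knob top at (257,165), the boss at (254,232), and free space around both.

```bash
python3 - <<'E'
from h import *
np.set_printoptions(precision=4,suppress=True,linewidth=150)
print("boss",onz("wrist",[(254,232)],.064),"knob",onz("wrist",[(257.5,165)],.109),PV)
P,R=knob(A0);print(env.line_to(P,R,max_speed=.15,force_limit=15))
env.set_gripper(.015);print(env.current_grip_width(),env.current_wrist_force())
a1=np.radians(152)
for t in np.linspace(A0,a1,8)[1:]:
    p,r=knob(t); env.line_to(p,r,max_speed=.12)
    print(env.current_time_s(),env.current_position(),env.current_wrist_force())
E
```

```text
boss [[0.5685 0.1093 0.064 ]] knob [[0.5854 0.2026 0.109 ]] [0.5687 0.1064]
False
0.022799567549918416 [ 0.1603 -0.4104  5.7013]
6.2833 [0.5661 0.1916 0.0759] [-0.8049 -0.02    6.1386]
6.6083 [0.5513 0.19   0.0759] [-1.4259  0.1013  5.4506]
6.9333 [0.537  0.1857 0.0759] [-1.3353  1.2819  5.6293]
7.2583 [0.5236 0.179  0.0759] [-1.6956  0.8126  7.5917]
7.5833 [0.5116 0.1702 0.0759] [-2.9381  1.1084  7.3052]
7.9083 [0.5013 0.1593 0.0759] [-3.4145  1.6568  7.5945]
8.2333 [0.493  0.1468 0.0759] [-4.6896  1.0326  8.579 ]
```

```bash
python3 - <<'E'
from h import *
np.set_printoptions(precision=4,suppress=True,linewidth=150)
env.set_gripper(.06)
p=env.current_position();env.line_to([p[0],p[1],.26],max_speed=.3)
r,_=vrot(0);P=cpos(np.radians(111),0)
env.goto(P+[-.03,0,.14],[180,0,166])
print(env.current_time_s(),P,env.current_qpos())
i=env.camera_info("wrist");p,d=env.capture("wrist");s,ds=env.capture("side")
cv2.imwrite("pics/w2.png",np.hstack([p[:,56:456],s[100:484-0,150:550]][:2]) if 0 else p);cv2.imwrite("pics/s2.png",s)
C=cloud("wrist",d,i);
print("knob",end="");
m=(abs(C[...,2]-.106)<.006)&(C[...,0]<.53)&(C[...,1]>.05);print(m.sum(),np.nanmedian(C[m],0))
T=HUB+.065*(np.cos(np.radians(111))*EX+np.sin(np.radians(111))*EY)+N*.074
for n,c in(("wrist",C),("side",cloud("side",ds))):
    m=(np.linalg.norm(c-T,axis=2)<.035)&(((c-HUB)@N)>.068);print(n,T,m.sum(),np.nanmean(c[m],0) if m.any() else 0)
cv2.imwrite("pics/w2.png",np.hstack([p,s])[:, :, :] if 0 else cv2.resize(np.hstack([p,s]),(800,300)))
E
```

```text
10.1083 [ 0.5173 -0.0049  0.1359] [ 44.8049  29.892  -72.4587 116.4801  33.6972  58.6311  31.5864]
knob414 [0.4916 0.1442 0.1083]
wrist [ 0.5047 -0.0018  0.1774] 536 [ 0.5008 -0.0018  0.1752]
side [ 0.5047 -0.0018  0.1774] 92 [0.5011 0.0003 0.1748]
```

View pics/w2.png

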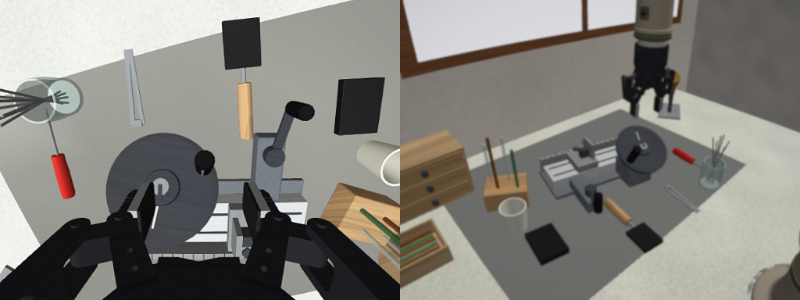

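The pictures show the lever fully open (about 1.35 rad) and the sleeve top where I predicted it. I'll move the arm away from the joint 3 limit, refit the wheel, and grip.

```bash
cat > wheel.py <<'E'
from h import *
def fit(C):
    Q=C.reshape(-1,3);Q=Q[np.linalg.norm(Q-HUB,axis=1)<.1]
    w=(Q-HUB)@N;q=Q[(abs(w-.006)<.005)]
    uv=np.c_[(q-HUB)@EX,(q-HUB)@EY].astype(np.float32);uv=uv[np.linalg.norm(uv,axis=1)<.088]
    c,r=cv2.minEnclosingCircle(uv);return len(uv),c,r,np.median((q-HUB)@N)
E
python3 - <<'E'
from wheel import *
np.set_printoptions(precision=4,suppress=True,linewidth=150)
env.move_j([-2,12,5,122,-5,46,-98])
print(env.current_position(),env.current_eef_rot())
i=env.camera_info("wrist");p,d=env.capture("wrist");print(fit(cloud("wrist",d,i)))
for n in("scene","side"): print(n,fit(cloud(n,np.load(n+"0.npy"))))
ph=np.radians(111);P=cpos(ph,0)
C=cloud("wrist",d,i);T=HUB+.065*(np.cos(ph)*EX+np.sin(ph)*EY)+N*.074
w=(C-HUB)@N;m=(w>.071)&(w<.080)&(np.linalg.norm(C-T,axis=2)<.03);q=C[m]
c,r=cv2.minEnclosingCircle(np.c_[(q-HUB)@EX,(q-HUB)@EY].astype(np.float32));print("grip top",m.sum(),c,r,np.degrees(np.arctan2(c[1],c[0])),np.hypot(*c))
env.goto(P+[0,0,.11],[180,0,-14])
print(env.current_qpos(),env.current_time_s())
E
```

```text
[ 0.4534 -0.0586  0.2835] [-177.4671    0.37    -14.2479]
(18849, (-0.0016869681421667337, 0.0006415493553504348), 0.0804377943277359, np.float64(0.0031549325437877813))
scene (1080, (0.0006214623572304845, -0.0008847325225360692), 0.08133219182491302, np.float64(0.003975928939355578))
side (2529, (0.00041539795347489417, 0.0009531824034638703), 0.08109241724014282, np.float64(0.003938851211642234))
grip top 441 (-0.027506737038493156, 0.058580800890922546) 0.011910824105143547 115.15250050846439 0.06471731465015157
[  -8.7626   19.2059    3.8644  117.8755   -1.8618   43.0974 -107.6287] 12.6667
```

```bash
cat > wind.py <<'E'
from h import *
ROT=[180,0,-14]
def wind(a,b,step=15,speed=.12,verbose=4,lim=35):
    n=max(1,int(np.ceil(abs(b-a)/step)));fm=0
    for k,t in enumerate(np.linspace(a,b,n+1)[1:]):
        env.line_to(cpos(np.radians(t),0),max_speed=speed)
        f=np.array(env.current_wrist_force());fm=max(fm,np.linalg.norm(f))
        if verbose and k%verbose==0: print(round(t,1),round(env.current_time_s(),2),f.round(1),round(env.current_grip_width(),4))
        if np.linalg.norm(f)>lim: print("STOP",t,f);return t
    print("at",b,"t",env.current_time_s(),"fmax",fm);return b
def tips(im):
    "scene picture -> centres of the dark diamonds (pointer first) in gauge-y order, px"
    i=env.camera_info("scene")
    return None
E
python3 - <<'E'
from wind import *
np.set_printoptions(precision=4,suppress=True,linewidth=150)
g=114.5
env.goto(cpos(np.radians(g),0)+[0,0,.06],ROT)
print(env.line_to(cpos(np.radians(g),0),max_speed=.12,force_limit=12))
env.set_gripper(.01);print(env.current_grip_width(),env.current_wrist_force(),env.current_time_s())
wind(g,g-45,verbose=1)
s,_=env.capture("scene");cv2.imwrite("pics/sc3.png",s)
cv2.imwrite("pics/tips3.png",cv2.resize(s[150:300,150:350],(800,600),interpolation=cv2.INTER_CUBIC))
E
```

```text
False
0.02287250998401837 [-2.4893  2.1678  3.7296] 14.0583
99.5 14.35 [-3.4  3.6  4.9] 0.0229
84.5 14.64 [-1.8  4.7  7.5] 0.0228
69.5 14.93 [-1.1  4.7  8.5] 0.0224
at 69.5 t 14.9333 fmax 9.763591029225834
```

View pics/tips3.png

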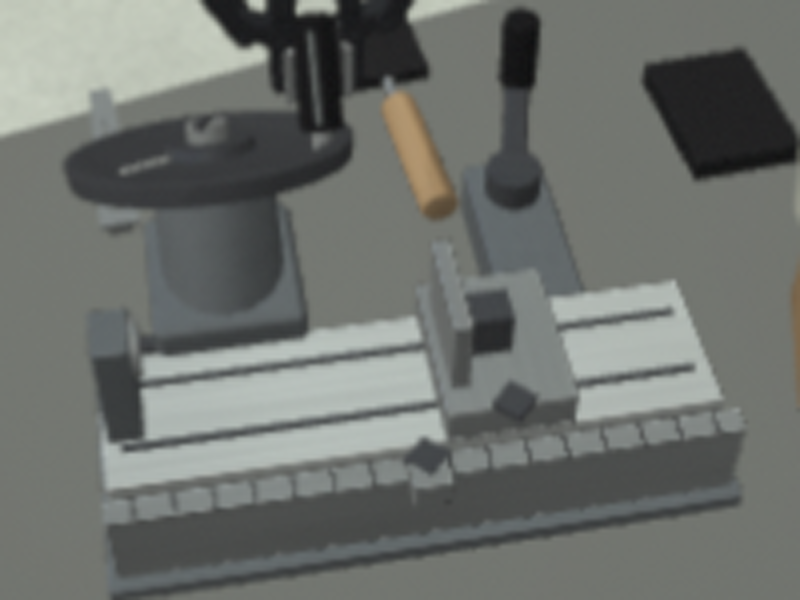

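The lever stays open, the sleeve is held, and the pointer diamond (516,402) is starting to move toward the mark diamond (427,455). I'll wind on and measure in a view rectified onto z = 81 mm.

```bash
cat >> wind.py <<'E'
# rectify scene picture on z=.081; columns: gauge y relative to mark (left = -y), rows gauge x; 4 px/mm
M0=onz("scene",[(256.7,264)],.081)[0]
def rect(im,s=4,hy=80,hx=25):
    i=env.camera_info("scene")
    yy=np.arange(-40*s,hy*s)/s/1000;xx=np.arange(-45*s,hx*s)/s/1000
    Y,X=np.meshgrid(yy,xx);P=M0+X[...,None]*gx+Y[...,None]*gy
    T=np.linalg.inv(i["pose"]);q=P.reshape(-1,3)@T[:3,:3].T+T[:3,3]
    q=q*[1,-1,-1]
    uv=cv2.projectPoints(q,np.zeros(3),np.zeros(3),i["K"],np.array([i["k1"],0,0,0,0.]))[0].reshape(*Y.shape,2).astype(np.float32)
    return cv2.remap(im,uv[...,0],uv[...,1],cv2.INTER_CUBIC)
def blobs(r,s=4,th=78):
    g=cv2.GaussianBlur(cv2.cvtColor(r,cv2.COLOR_BGR2GRAY),(5,5),0)
    n,_,st,c=cv2.connectedComponentsWithStats((g<th).astype(np.uint8))
    return [(st[k,4]/s/s,(c[k]/s-[40,45]).round(2),(st[k,:4]/s-[40,45,0,0]).round(1)) for k in range(1,n) if st[k,4]>40*s*s/4]
E
python3 - <<'E'
from wind import *
np.set_printoptions(precision=2,suppress=True,linewidth=150)
a=cv2.imread("pics/scene0.png");b=cv2.imread("pics/sc3.png")
for im in(a,b): print(*blobs(rect(im)),sep="\n")
wind(69.5,69.5-270,verbose=4,speed=.15)
c,_=env.capture("scene");cv2.imwrite("pics/sc4.png",c);print(*blobs(rect(c)),sep="\n")
cv2.imwrite("pics/r4.png",np.vstack([rect(b),rect(c)]))
E
```

```text
(np.float64(17.3125), array([ 28.25, -43.6 ]), array([ 25.5, -45. ,   6. ,   3.5]))
(np.float64(888.75), array([ 49.72, -18.93]), array([ 17. , -36.8,  63. ,  28. ]))
(np.float64(224.1875), array([-0.03, -0.84]), array([-11.5,  -9.8,  22.8,  18.5]))
(np.float64(958.3125), array([39.44, 19.24]), array([-10. ,  10.8,  90. ,  14.2]))
(np.float64(309.9375), array([-26.65,  19.12]), array([-40. ,  11.5,  27.2,  13.5]))
(np.float64(10.1875), array([ 25.55, -44.05]), array([ 23. , -45. ,   5. ,   2.5]))
(np.float64(748.3125), array([ 47.87, -19.27]), array([ 15. , -36.5,  63.5,  26.5]))
(np.float64(195.3125), array([-0.09, -0.84]), array([-11.2,  -9.5,  22. ,  17.5]))
(np.float64(850.625), array([39.58, 19.72]), array([-9.2, 11.5, 89.2, 13.5]))
(np.float64(271.5625), array([-26.99,  19.68]), array([-40. ,  12.2,  26.5,  12.8]))
54.5 15.25 [-0.3  3.8  9.7] 0.0224
-5.5 16.32 [-0.6 -1.4  8.8] 0.023
-65.5 17.38 [-3.3 -2.   3.7] 0.0229
-125.5 18.45 [-1.3  2.5  5.2] 0.0224
-185.5 19.52 [-2.2  1.1  6.4] 0.0226
at -200.5 t 19.7833 fmax 10.920437847305255
(np.float64(11.6875), array([-19.43, -43.97]), array([-22. , -45. ,   5.2,   2.5]))
(np.float64(1045.8125), array([  3.  , -14.81]), array([-28.5, -35.8,  63. ,  44. ]))
(np.float64(882.375), array([39.88, 19.62]), array([-9.2, 11.2, 89.2, 13.8]))
(np.float64(284.5), array([-26.9 ,  19.49]), array([-40. ,  12.2,  26.8,  12.8]))
```

View pics/r4.png

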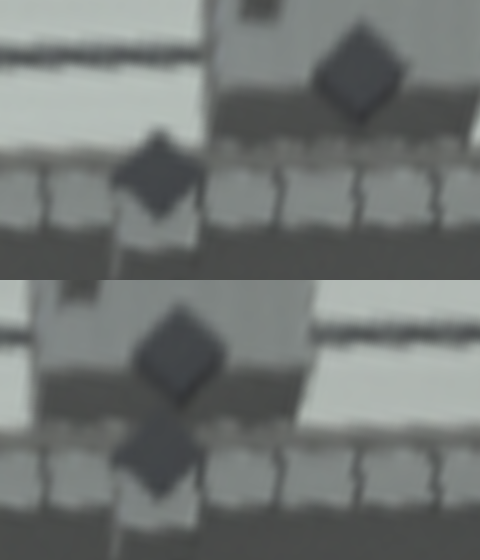

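The second row shows the pointer diamond at about x=179 px and the mark at 158 px (4 px/mm), so 5.2 mm remain. I'll wind past by about 10 mm and measure edge midpoints.

```bash
cat >> wind.py <<'E'
def mid(g,rows,c0,th=88):
    o=[]
    for r in rows:
        m=np.flatnonzero(g[r]<th);m=m[abs(m-c0)<60]
        if len(m)<12: continue
        seg=np.split(m,np.flatnonzero(np.diff(m)>1)+1);k=max(seg,key=len)
        o.append((k[0]+k[-1])/2)
    return np.median(o),np.std(o)
def offset(im,c0):
    g=cv2.GaussianBlur(cv2.cvtColor(rect(im),cv2.COLOR_BGR2GRAY),(5,5),0)
    p=mid(g,range(35,74,2),c0);m=mid(g,range(182,208,2),158)
    return (p[0]-m[0])/4,p,m
E
python3 - <<'E'
from wind import *
for f,c in(("pics/scene0.png",370),("pics/sc3.png",360),("pics/sc4.png",179)): print(offset(cv2.imread(f),c))
wind(-200.5,-291.5,speed=.15);env.wait(.2)
s,_=env.capture("scene");cv2.imwrite("pics/sc5.png",s)
g=cv2.cvtColor(rect(s),cv2.COLOR_BGR2GRAY)
print(offset(s,118))
E
```

```text
(np.float64(52.875), (np.float64(370.5), np.float64(0.4330127018922193)), (np.float64(159.0), np.float64(0.4550830602384319)))
(np.float64(50.375), (np.float64(360.5), np.float64(0.8584142356694698)), (np.float64(159.0), np.float64(1.1094003924504583)))
(np.float64(5.3125), (np.float64(180.25), np.float64(0.580409338312195)), (np.float64(159.0), np.float64(0.9775588482414489)))
-213.5 20.08 [-2.3  1.   7.8] 0.0221
-265.5 21.08 [-4.6  4.   8.8] 0.0226
at -291.5 t 21.5833 fmax 12.494253098922261
(np.float64(-9.75), (np.float64(120.5), np.float64(0.6609652033201143)), (np.float64(159.5), np.float64(1.126601424298216)))
```

```bash
python3 - <<'E'
from wind import *
a=wind(-291.5,-204,speed=.12);env.wait(.2)
s,_=env.capture("scene");o=offset(s,152);print(o)
d=-o[0]
b=a+np.degrees(d/9.55)
print("need",d,"mm ->",b)
if 0<d<4:
    wind(a,b,step=5,speed=.04);env.wait(.3)
    s,_=env.capture("scene");cv2.imwrite("pics/sc6.png",s);print(b,offset(s,158))
    cv2.imwrite("pics/r6.png",rect(s))
E
```

```text
-276.9 22.12 [-3.9  4.9  8.7] 0.0226
-218.6 23.25 [-3.8 -0.6  5.5] 0.0225
at -204 t 23.5333 fmax 10.770828501421278
(np.float64(-1.8125), (np.float64(151.75), np.float64(0.4322904116447646)), (np.float64(159.0), np.float64(0.9910845174403942)))
need 1.8125 mm -> -193.12580100864275
-200.4 24.03 [-1.7  2.4  7.1] 0.0225
at -193.12580100864275 t 24.5333 fmax 7.95348410985057
-193.12580100864275 (np.float64(-0.125), (np.float64(158.5), np.float64(0.4153311931459038)), (np.float64(159.0), np.float64(0.45832212645434556)))
```

View pics/r6.png

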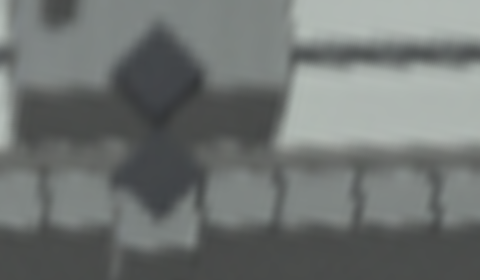

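The tips are in line (offset about -0.1 mm). Next I release the crank and go back to the clamp.

```bash
python3 - <<'E'
from wind import *
np.set_printoptions(precision=3,suppress=True,linewidth=150)
env.set_gripper(.06);env.wait(.1)
p=np.array(env.current_position());env.line_to(p+[0,0,.14],max_speed=.2)
s,_=env.capture("scene");print("after release",offset(s,158))
a1=np.radians(152)
P,R=knob(a1,.25);env.goto(P,R);env.set_gripper(.055)
print(env.current_time_s(),env.current_qpos())
for t in np.linspace(152,74,5): 
    P,R=knob(np.radians(t));print(env.ik(P,R))
i=env.camera_info("wrist");w,d=env.capture("wrist");C=cloud("wrist",d,i)
m=(abs(C[...,2]-.109)<.004)&(np.linalg.norm(C[...,:2]-knob(a1)[0][:2],axis=2)<.03);q=C[m][:,:2]
print(m.sum(),cv2.minEnclosingCircle(q.astype(np.float32)),knob(a1)[0])
E
```

```text
after release (np.float64(-0.125), (np.float64(158.5), np.float64(0.5454356057317857)), (np.float64(159.0), np.float64(0.4803844614152614)))
28.425 [  3.925  21.915 -35.632 116.172  17.292  47.049  20.293]
[ -6.348  35.811 -23.668 125.183  33.563  25.142   5.096]
[ -9.646  36.418 -21.28  122.255  29.214  26.196 -11.193]
[-12.221  37.226 -18.391 118.763  24.348  27.578 -25.905]
[-14.861  38.026 -13.9   115.199  17.901  28.781 -38.2  ]
[-16.371  38.93   -9.795 111.887  12.282  30.167 -50.68 ]
405 ((0.4924406111240387, 0.14738829433918), 0.0117490841075778) [np.float64(0.49362599524202266), np.float64(0.14627410320963866), 0.075]
```

```bash
python3 - <<'E'
from wind import *
np.set_printoptions(precision=3,suppress=True,linewidth=150)
P,R=knob(np.radians(152));print(env.line_to(P,R,max_speed=.15,force_limit=15))
env.set_gripper(.015);print(env.current_grip_width())
swing(np.radians(152),np.radians(79),8);print(env.current_wrist_force())
P,R=knob(np.radians(75));print(env.line_to(P,R,max_speed=.04,force_limit=12),env.current_position(),env.current_wrist_force())
env.set_gripper(.055);env.wait(.1)
p=np.array(env.current_position());env.line_to([p[0],p[1],.26],max_speed=.25)
i=env.camera_info("wrist");w,d=env.capture("wrist");C=cloud("wrist",d,i)
m=(abs(C[...,2]-.109)<.004)&(np.linalg.norm(C[...,:2]-knob(np.radians(76))[0][:2],axis=2)<.03);q=C[m][:,:2].astype(np.float32)
c,r=cv2.minEnclosingCircle(q);k=np.array(c)-PV
print(m.sum(),c,r,"lever rad rel. gauge y",np.arctan2(k[1],k[0])-np.radians(76))
s,_=env.capture("scene");print(offset(s,158),env.current_time_s())
v,_=env.capture("side");cv2.imwrite("pics/end.png",cv2.resize(np.hstack([s,v]),(800,300)))
E
```

```text
False
0.022483503591358513
[-0.219 -1.607  8.75 ]
True [0.588 0.188 0.076] [-2.532 -0.968  7.76 ]
381 (0.5882517099380493, 0.188895583152771) 0.011844748631119728 lever rad rel. gauge y 0.011451802708528191
(np.float64(-0.125), (np.float64(158.5), np.float64(0.48669805834829466)), (np.float64(159.0), np.float64(0.48650425541051995))) 34.3833
```

View pics/end.png

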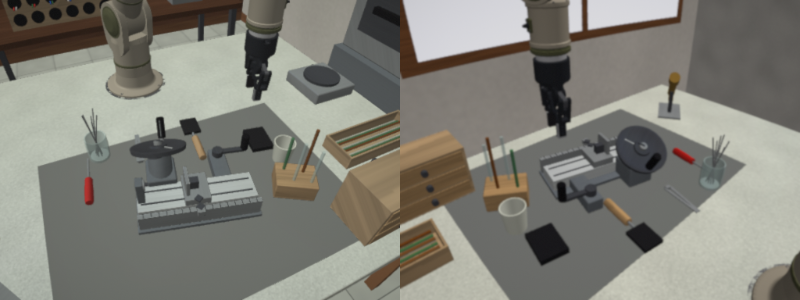

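The lever is tight, the pointer is still on the mark, the bystanders are in place and the gripper is clear.

```bash
python3 -c "
from rig import env
print(env.job_done())"
```

```text
the job is handed in; nothing more can be done
None
```

The job is handed in at about 34 s of the 64 s allowed, though no verdict came back: the pointer reads about 0.1 mm from the mark with the slack taken up by the return wind, the clamp is tight (about 0.01 rad), and the gripper is clear of everything.

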